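# Fit the coin insert and hold the vendor slide at its mark

### The arm

A 6-joint arm with a two-finger parallel gripper is mounted at the origin on a cart in front of the work surface, level with it; the furniture and walls round the work are solid. World frame = base frame: x ahead of the robot, y to its left, z up, the work surface at z = 0. Lengths are in m, angles in degrees, forces in N, time in s.
With the tool pointing down it reaches from about 0.275 to 0.825 m from the base axis. Payload 5.2 kg.
Tool frame: the origin (TCP) lies at the very end of the fingers, on their centre line; the grasp point (between the pads) lies manip.tcp_to_grasp behind it (manip.tcp_to_grasp is the distance from the TCP to the grasp point, in m); z points along the fingers, y is the line along which they close (so a half turn about z gives the same grasp; the last joint's range is limited). The gripper opens to 93 mm and grips with 3 to 60 N. Pads are 15 mm wide; open, the fingers measure 128 mm over their backs; the gripper's body (75 mm by 188 mm) begins 65 mm behind the grasp point.
Start: joints at [-88.969, 14.817, 87.949, -0, 77.235, -11.62], TCP at [0.12, -0.537, 0.219] pointing down, gripper open.
Joint ranges: [-179.93, 179.93], [-52.35, 119.4], [10.71, 147.94], [-69.91, 249.91], [12.55, 155.21], [-178.61, 178.61]. Speed limits (degrees/s): [147.25, 147.25, 180, 180, 180, 180].

### API

Orientations are given as [roll, pitch, yaw] about the fixed x, y, z axes, in that order (R = Rz(yaw) Ry(pitch) Rx(roll)).
In Python, from rig import manip, eyes gives the robot as it stands. The module is installed in compiled form; this text tells all that it offers.
- The arm moves only by the tool carry_out, never from a script. Its argument "plan" is a list of rows, each a list of 7 numbers: the turn, a rotation vector about the tool's x, y, z in degrees, then the shift along the tool's x, y, z in m, then the closure, from -1 (fully open) to 1 (shut), so that 0 is half open. A call has 1 to 10 rows; each row is the pose to reach, as a shift and turn from the pose commanded when the call began, along the tool's axes at that moment; what a row does not reach only later rows make up. A row lasts 1/8 s, in which the tool goes at most 62.5 mm and 10.7 degrees, less where a joint would pass 70% of its speed; a pose out of reach is approached as far as the arm can. A call with a gripper value outside its range is refused whole. The fingers move at their own pace and stop on an object; "newtons" is the grip in N (left out, the last holds). Time passes only in rows, so rows that repeat a pose let the fingers close. It gives the time, the measured TCP pose, the force, the opening and the grip force at its end, in the units of the state.
- manip.sense(): the state, without advancing time (a new reading comes with each control period).
- eyes.capture(name): name is "scene" or "top" or "wrist"; returns the picture (400x640x3 uint8, red, green, blue); there is no depth.
- eyes.get_calibration(name): a dict with "intrinsics" (3x3 intrinsics, pixels), "R" (3x3) and "t" (3): a world point X has camera coordinates R X + t. Camera axes: x right, y down, z forward; pixel columns grow to the right and rows downward; lengths in m; the calibration is good to about 2 mm. A picture is of the moment at which its call begins: read the wrist's pose just before it. get_calibration takes no time and is no camera call; for the wrist camera it gives the pose at the moment of the call.
- manip.finish_job(): hands the job in; it is judged then, once.
The state is a dict: "time": time; "joints": joint angles; "joint_vel": joint speeds; "tau": joint torques, N m; "ee_pos": TCP position; "ee_rot": TCP orientation; "contact_force": force on the tool from outside, world axes, zero at the start; "wrist_torque": the same for the moment, N m; "opening": finger opening in m; "finger_force": force on a finger pad.
Only numpy, scipy, OpenCV 4.12 (cv2) and the standard library are available. Lean on these libraries where they do the work, as an engineer would, in place of code of your own. Each camera call takes 0.05 s, during which the arm holds its last target. There are 200 camera calls.

### The job

Put the grey coin insert into the recess on top of the soap vendor's pull unit and press it down firmly until its flange lies flat on the housing all round. Then pull the unit's spring-return slide out by its upright bar until the bar lines up with the pointer fin beside it, and finish still holding it there: do not let go at the end. Leave the pulley and the pipe coupling where they are.

Things in the scene. Friction and masses are not known exactly. Their poses are not given: they have to be found in the camera images.
- coin_insert: Loose grey plastic coin insert, about 0.08 kg, standing upright on the table. From below: plug 40 x 28 x 14 mm high, then a flange 52 x 40 x 5 mm, then on top an upright grip rib 42 mm long, 12 mm thick and 22 mm high; 41 mm high in all. Origin at the centre of the plug's underside, z up, x along the rib and the plug's long side. A half turn makes no difference.
- flange_under (a point): Centre of the underside of the insert's flange, 14 mm above the insert's origin; same axes as the insert.
- vend_unit: The pull unit, fixed to the table: a plywood board 240 x 150 x 8 mm carrying a grey painted housing 105 x 110 mm whose flat top is 50 mm above the table. Origin on the table under the housing (2.5 mm in front of the middle of its 105 mm length); its x axis points from the slide's bar to the housing's back, z up. The housing runs from x = -50 to +55 mm, the board from x = -185 to +55 mm. The slide comes out of the housing's front along -x.
- recess (a point): Centre of the mouth of the recess in the housing's top, at the height of the top face (50 mm above the table), axes as the unit's. The recess is 42 mm along the unit's x, 30 mm along its y and 18 mm deep, so the insert's plug has 1 mm of room on each side, and its flange comes to rest on the top face. When fully home, flange_under coincides with this point.
- vend_slide (a joint): How far the slide is pulled out along the unit's -x, in m: 0 fully in (where it starts), 0.060 fully out. A spring draws it back in with about 4 N at 0 and 11 N at 0.050; let go, it returns to 0.
- bar_top (a point): Middle of the top edge of the slide's dark steel pull bar, 62 mm above the table; moves with the slide. The upright bar is 60 mm wide (unit's y), 12 mm thick (unit's x) and stands 40 mm above the 50 mm wide steel tongue, whose top is 22 mm above the table. With the slide in, the bar's middle is 70 mm in front of the housing.
- pointer_top (a point): Top of the pointer fin, the mark: an upright aluminium fin fixed on the board's left (+y) edge, 62 mm to the side of the slide's middle line, 4 mm thick along the unit's x, 16 mm wide, its top 46 mm above the table; axes as the unit's. It is 25 to 45 mm in front of the bar when the slide is in. The bar lines up when bar_top and pointer_top have the same x in the unit's frame.
- motor_pulley: Loose bystander: pale metal belt pulley, 63 mm across, 22 mm high; origin at the centre of its underside.
- drain_coupling: Loose bystander: white pipe coupling standing upright, 42 mm across, 50 mm high; origin at the centre of its underside.
Not all that is in view belongs to the job. Leave any pink look-alike of the coin_insert alone.

How it is judged:
By the outcome, as a careful person would: the job done as asked, in the order asked, and still so for the second after the job is handed in, while the arm keeps its last pose, push and grip.
It also fails if it takes over 54 s, if anything falls off the work surface, if the arm or the gripper's body presses on something with over 40 N, if the wrist force passes 120 N, or if a joint passes its speed limit or range.

## Working session

There is one attempt and no reset: what is moved stays moved. The work goes in short steps, Python scripts to look and compute and a tool call to move; the robot and the scene stay as the last step left them, time stands still between calls to the robot, and variables do not carry over. Pictures are saved under pics/ and viewed, at most 10 in all, crops included, and the job is handed in when it is done.

Besides the shell and the picture viewer there is one more tool, called after "Emit:" as name(argument=value, ...) on one line, values as JSON. carry_out: Moves the arm, as the interface text tells. Its arguments: {"type":"object","properties":{"plan":{"type":"array","items":{"type":"array","items":{"type":"number"}}},"newtons":{"type":"number"}},"required":["plan"]}

```bash
mkdir -p pics; python3 - <<'E'
from rig import manip, eyes
import cv2,numpy as np
s=manip.sense();print(s, manip.tcp_to_grasp)
for n in("scene","top"):
    im=eyes.capture(n);cv2.imwrite(f"pics/{n}0.png",im[:,:,::-1]);c=eyes.get_calibration(n)
    print(n,c)
E
```

```text
{'time': 0.0, 'joints': array([-8.89681040e+01,  1.48583960e+01,  8.80104127e+01,  5.53704609e-04,
        7.72330771e+01, -1.16226411e+01]), 'joint_vel': array([ 0.07211226,  0.00962901, -0.08810535, -0.02244862, -0.01206696,
        0.06426127]), 'tau': array([-2.81102162e-03, -4.37307179e+01, -2.84014803e+01,  7.17099616e-02,
        4.13891289e-02, -1.15972211e-04]), 'ee_pos': array([ 0.12047756, -0.53609642,  0.21783046]), 'ee_rot': array([-1.79900312e+02, -2.10551267e-02,  1.26543959e+01]), 'contact_force': array([ 0.0442649 , -0.92715321,  0.11945662]), 'wrist_torque': array([-0.00491381,  0.01280111,  0.0093645 ]), 'finger_force': 0.0, 'opening': 0.09265562715231386} 0.0188
scene {'intrinsics': array([[469.01615232,   0.        , 324.8459277 ],
       [  0.        , 469.01615232, 202.76762923],
       [  0.        ,   0.        ,   1.        ]]), 'R': array([[-0.9125741 , -0.40885041, -0.00706056],
       [-0.31662368,  0.71743536, -0.62051265],
       [ 0.25876235, -0.56402823, -0.78416465]]), 't': array([0.45964074, 0.19305077, 1.15469925])}
top {'intrinsics': array([[402.00665484,   0.        , 319.71726675],
       [  0.        , 402.00665484, 205.44646332],
       [  0.        ,   0.        ,   1.        ]]), 'R': array([[-1.32582385e-02, -9.99911997e-01,  4.67088963e-04],
       [-9.97167123e-01,  1.31872508e-02, -7.40528551e-02],
       [ 7.40401786e-02, -1.44757618e-03, -9.97254209e-01]]), 't': array([0.00619847, 0.53261602, 1.14580874])}
```

View pics/scene0.png

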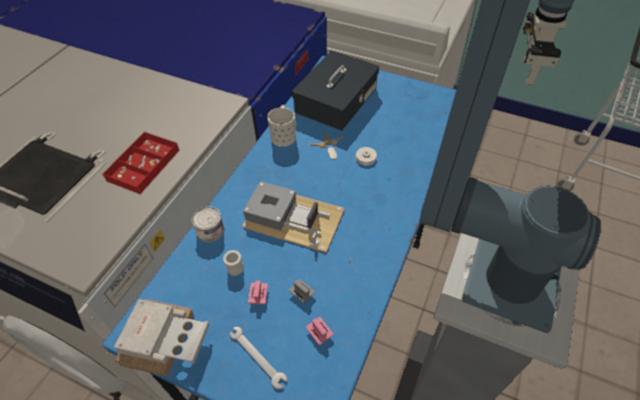

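View pics/top0.png

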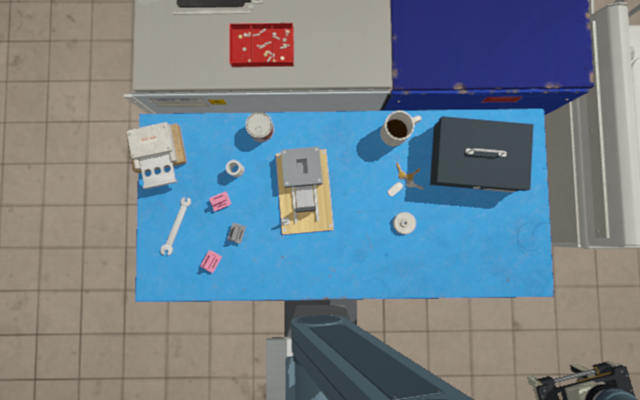

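The top view shows the insert at about (235,234). The housing is at (302,168), with its recess at (302,166). The bar is near (304,205) and the fin near (286,223). The pink look-alikes are at (220,202) and (210,262).

```bash
cat > h.py <<'E'
from rig import manip, eyes
import cv2,numpy as np
from scipy.spatial.transform import Rotation as Ro
def ray(c,uv,z):
    K,R,t=c["intrinsics"],c["R"],c["t"]; o=-R.T@t
    d=R.T@np.linalg.inv(K)@np.array([uv[0],uv[1],1.]); return o+d*(z-o[2])/d[2]
def proj(c,X):
    p=c["intrinsics"]@(c["R"]@np.asarray(X,float)+c["t"]); return p[:2]/p[2]
def tool(target,yaw):
    "shift in tool axes and turn from now to target TCP, pointing down with given yaw"
    s=manip.sense(); R=Ro.from_euler('xyz',s["ee_rot"],degrees=True)
    T=Ro.from_euler('xyz',[180,0,yaw],degrees=True)
    return (R.inv()*T).as_rotvec(degrees=True).round(2), R.inv().apply(np.array(target)-s["ee_pos"]).round(4)
E
python3 - <<'E'
from h import *
c=eyes.get_calibration("top")
for n,uv,z in [("insert",(235,234),.03),("hous",(302,168),.05),("recess",(302,166),.05),("bar",(304,205),.06),("fin",(286,223),.046),("boardFL",(283,234),.008),("boardFR",(332,229),.008)]:
    print(n,ray(c,uv,z).round(3))
im=cv2.imread("pics/top0.png"); cv2.imwrite("pics/topc.png",cv2.resize(im[140:280,195:345],None,fx=4,fy=4,interpolation=cv2.INTER_CUBIC))
print(tool([.42,.18,.25],0))
w=eyes.get_calibration("wrist");s=manip.sense();R=Ro.from_euler('xyz',s["ee_rot"],degrees=True).as_matrix()
print("cam in tool",R.T@(-w["R"].T@w["t"]-s["ee_pos"]),"axis",R.T@w["R"].T, w["intrinsics"][0])
E
```

```text
insert [0.453 0.242 0.03 ]
hous [0.638 0.048 0.05 ]
recess [0.644 0.048 0.05 ]
bar [0.531 0.043 0.06 ]
fin [0.482 0.095 0.046]
boardFL [0.452 0.107 0.008]
boardFR [ 0.464 -0.036  0.008]
(array([-9.000e-02, -1.000e-02,  1.265e+01]), array([ 0.4491, -0.6332, -0.0309]))
cam in tool [ 0.07324992  0.00048533 -0.16652973] axis [[ 1.77799589e-03 -9.65366992e-01 -2.60889652e-01]
 [ 9.99998392e-01  1.65537636e-03  6.89745011e-04]
 [-2.33986504e-04 -2.60890459e-01  9.65368382e-01]] [318.38801184   0.         315.9865928 ]
```

View pics/topc.png

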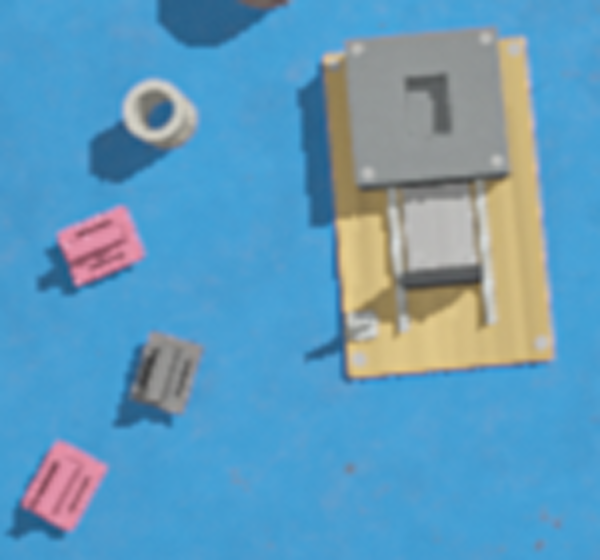

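In the crop, the insert's rib leans about 17° clockwise from world x, with its centre near full-image (236.7,233.2). The unit is yawed about +4°. The fin stands left of the slide and the recess is in the housing top. Next I go above the insert.

Emit:
carry_out(plan=[[0,0,3,0.04,-0.055,0,-1],[0,0,6,0.08,-0.11,0,-1],[0,0,9,0.12,-0.165,0,-1],[0,0,12,0.155,-0.215,0,-1],[0,0,15,0.19,-0.265,0,-1],[0,0,18,0.225,-0.315,0,-1],[0,0,21,0.26,-0.365,0,-1],[0,0,24,0.295,-0.415,0,-1],[0,0,27,0.33,-0.465,0,-1],[0,0,29.5,0.365,-0.515,0,-1]])

```text
time: 1.35
ee_pos: [0.3618, 0.0421, 0.2188]
ee_rot: [180.0, -0.1, -16.9]
contact_force: [1.6, -0.8, -0.7]
opening: 0.0931
finger_force: 0.0
```

```bash
python3 - <<'E'
from h import *
s=manip.sense();print(s["time"],s["ee_pos"],s["ee_rot"],s["joints"].round(1));print(tool([.45,.24,.21],-17))
E
```

```text
1.35 [0.3617625  0.04209758 0.21883995] [ 1.79992635e+02 -6.60244288e-02 -1.69337511e+01] [-11.1  -5.3 110.3  -0.   75.   95.9]
(array([ 0.01, -0.07,  0.07]), array([ 0.0268, -0.215 ,  0.0088]))
```

Emit:
carry_out(plan=[[0,0,0,0.007,-0.05,0,-1],[0,0,0,0.014,-0.1,0.003,-1],[0,0,0,0.02,-0.15,0.006,-1],[0,0,0,0.025,-0.19,0.009,-1],[0,0,0,0.027,-0.215,0.009,-1],[0,0,0,0.027,-0.215,0.009,-1]])

```text
time: 2.1
ee_pos: [0.4495, 0.2392, 0.2089]
ee_rot: [180.0, 0.1, -16.7]
contact_force: [-0.4, -0.5, -0.1]
opening: 0.0932
finger_force: 0.0
```

```bash
python3 - <<'E'
from h import *
s=manip.sense();print(s["time"],s["ee_pos"],s["ee_rot"])
c=eyes.get_calibration("wrist");im=eyes.capture("wrist");np.save("w1.npy",im);cv2.imwrite("pics/w1.png",im[:,:,::-1])
import pickle;pickle.dump(c,open("w1.pkl","wb"))
E
```

```text
2.1 [0.44948072 0.23915001 0.20886845] [ 1.79965039e+02  6.88274549e-02 -1.67102577e+01]
```

View pics/w1.png

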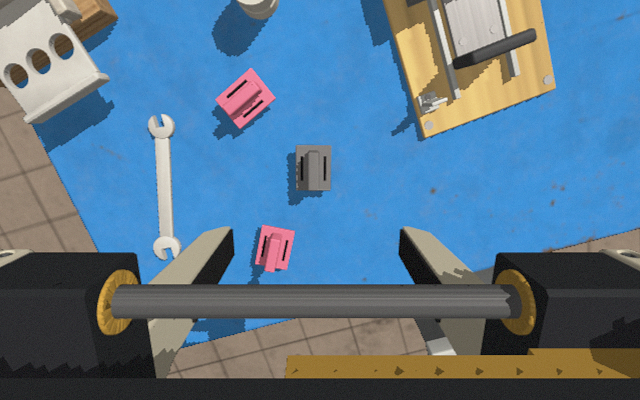

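The wrist view shows the insert upright and nearly square at (313,168). The bar is near (495,48) and the fin near (432,100). I'll measure the insert's outline on the flange plane.

```bash
python3 - <<'E'
from h import *
import pickle
im=np.load("w1.npy");c=pickle.load(open("w1.pkl","rb"))
hsv=cv2.cvtColor(im,cv2.COLOR_RGB2HSV)
m=((hsv[...,1]<90)&(hsv[...,2]>40)).astype(np.uint8); b=np.zeros_like(m); b[135:200,280:345]=m[135:200,280:345]
b=cv2.morphologyEx(b,cv2.MORPH_OPEN,np.ones((3,3)))
cn=max(cv2.findContours(b,0,2)[0],key=cv2.contourArea)
P=np.array([ray(c,p[0],.019)[:2] for p in cn])
r=cv2.minAreaRect((P*1000).astype(np.float32));print(r, cv2.boundingRect(cn))
print(cv2.boxPoints(r))
print(tool([r[0][0]/1000,r[0][1]/1000,.1],-17))
E
```

```text
((458.426513671875, 239.80078125), (39.220130920410156, 51.663917541503906), 73.37227630615234) (296, 145, 35, 46)
[[428.0633  228.40259]
 [477.56683 213.61887]
 [488.78973 251.19897]
 [439.2862  265.9827 ]]
(array([0.07, 0.07, 0.24]), array([ 0.0085, -0.0044,  0.109 ]))
```

Measured 52 x 39 mm at -16.6°, which matches the flange. I descend with the fingers half open, then grip.

Emit:
carry_out(plan=[[0,0,0,0.0085,-0.0044,0.05,0],[0,0,0,0.0085,-0.0044,0.1,0],[0,0,0,0.0085,-0.0044,0.145,0],[0,0,0,0.0085,-0.0044,0.17,0],[0,0,0,0.0085,-0.0044,0.18,0],[0,0,0,0.0085,-0.0044,0.186,0],[0,0,0,0.0085,-0.0044,0.186,0]])

```text
time: 3.02
ee_pos: [0.4595, 0.2396, 0.0243]
ee_rot: [-180.0, -0.1, -16.9]
contact_force: [1.2, -0.3, 0.2]
opening: 0.047
finger_force: 0.0
```

Emit:
carry_out(plan=[[0,0,0,0,0,0,1],[0,0,0,0,0,0,1],[0,0,0,0,0,0,1],[0,0,0,0,0,0,1],[0,0,0,0,0,0,1]], newtons=30)

```text
time: 3.65
ee_pos: [0.4591, 0.2398, 0.0238]
ee_rot: [-180.0, -0.0, -16.8]
contact_force: [-0.2, -0.6, 2.2]
opening: 0.0116
finger_force: 30.0
```

Gripped: the opening is 11.6 mm. Lift and go above the recess.

Emit:
carry_out(plan=[[0,0,0,0,0,-0.03,1],[0,0,0,0,0,-0.08,1],[0,0,-3,0.02,0.01,-0.13,1],[0,0,-7,0.06,0.035,-0.146,1],[0,0,-11,0.105,0.06,-0.146,1],[0,0,-15,0.15,0.085,-0.146,1],[0,0,-19,0.195,0.11,-0.146,1],[0,0,-20.8,0.225,0.125,-0.146,1],[0,0,-20.8,0.2326,0.13,-0.146,1],[0,0,-20.8,0.2326,0.13,-0.146,1]])

```text
time: 4.9
ee_pos: [0.6434, 0.0479, 0.169]
ee_rot: [-180.0, 0.1, 3.9]
contact_force: [0.1, 0.8, -0.4]
opening: 0.0117
finger_force: 30.0
```

```bash
python3 - <<'E'
from h import *
s=manip.sense();print(s["time"],s["ee_pos"],s["ee_rot"],s["joints"].round(1),s["opening"])
c=eyes.get_calibration("wrist");im=eyes.capture("wrist");np.save("w2.npy",im);cv2.imwrite("pics/w2.png",im[:,:,::-1])
import pickle;pickle.dump(c,open("w2.pkl","wb"))
E
```

```text
4.9 [0.64339718 0.04791989 0.16902498] [-1.79966882e+02  8.43136259e-02  3.88784375e+00] [-5.6 26.5 77.9  0.  75.7 80.5] 0.011650662785697498
```

View pics/w2.png

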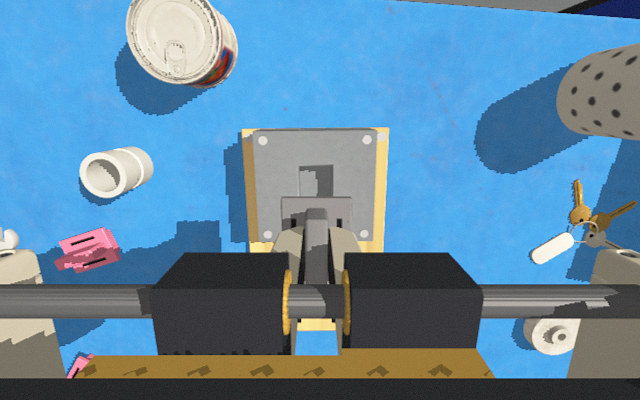

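The wrist view shows the recess's back part, with edges at columns ≈298 and 334 and row ≈165. The held insert's flange back edge is at row ≈197, columns 282–353. I'll refine both with intensity profiles.

```bash
python3 - <<'E'
from h import *
im=np.load("w2.npy");g=cv2.cvtColor(im,cv2.COLOR_RGB2GRAY)
for r in (172,180,188): print(r,"cols288-342",g[r,288:343].tolist())
for cc in (305,316,327): print(cc,"rows155-205",g[155:206,cc].tolist())
for r in (202,206,210): print(r,"L274-290",g[r,274:292].tolist(),"R345-362",g[r,345:362].tolist())
for r in (150,180,): print(r,"houseL240-262",im[r,240:262,2].tolist(),"R370-392",im[r,370:392,2].tolist())
print("back",g[120:136,290].tolist(),g[120:136,345].tolist())
cv2.imwrite("pics/w2c.png",cv2.resize(im[120:250,235:395,::-1],None,fx=4.5,fy=4.5,interpolation=cv2.INTER_CUBIC))
E
```

```text
172 cols288-342 [165, 164, 167, 169, 166, 164, 169, 165, 172, 170, 158, 144, 164, 171, 169, 165, 170, 168, 163, 166, 161, 156, 164, 171, 165, 169, 173, 139, 91, 97, 98, 97, 96, 98, 100, 100, 104, 98, 97, 99, 97, 99, 94, 89, 92, 143, 170, 165, 166, 164, 162, 165, 159, 161, 162]
180 cols288-342 [164, 165, 166, 166, 167, 162, 165, 168, 163, 174, 168, 153, 162, 169, 164, 165, 164, 164, 166, 160, 161, 165, 164, 164, 164, 158, 161, 165, 167, 140, 96, 96, 99, 96, 100, 98, 94, 96, 98, 96, 95, 98, 92, 94, 98, 142, 169, 169, 164, 164, 166, 163, 166, 163, 166]
188 cols288-342 [166, 165, 164, 166, 169, 167, 167, 165, 167, 180, 176, 150, 159, 166, 167, 165, 162, 165, 164, 161, 164, 163, 163, 166, 161, 163, 164, 165, 166, 134, 90, 93, 96, 93, 98, 95, 95, 98, 98, 96, 98, 93, 91, 97, 102, 144, 168, 167, 164, 166, 163, 163, 164, 168, 170]
305 rows155-205 [164, 165, 167, 164, 169, 167, 167, 166, 166, 168, 154, 113, 96, 100, 91, 157, 167, 168, 163, 165, 164, 165, 163, 162, 165, 164, 162, 163, 167, 163, 168, 165, 166, 165, 165, 164, 162, 167, 167, 165, 171, 131, 108, 145, 156, 156, 159, 153, 157, 157, 1
[... 1050 characters left out ...]
 160, 158, 166, 167, 166, 165, 163, 165, 162, 162, 163]
150 houseL240-262 [152, 147, 123, 90, 90, 87, 88, 87, 86, 88, 85, 86, 86, 135, 166, 157, 159, 165, 163, 163, 164, 160] R370-392 [157, 155, 159, 158, 164, 164, 152, 139, 136, 144, 145, 140, 142, 139, 139, 140, 134, 167, 229, 241, 237, 238]
180 houseL240-262 [147, 148, 149, 150, 125, 92, 90, 89, 88, 90, 89, 89, 87, 88, 86, 134, 164, 158, 163, 161, 156, 158] R370-392 [158, 159, 162, 161, 164, 150, 133, 140, 137, 140, 143, 138, 138, 139, 133, 138, 204, 239, 237, 236, 238, 238]
back [154, 154, 155, 155, 157, 156, 158, 149, 140, 118, 105, 157, 169, 165, 163, 165] [154, 150, 155, 153, 154, 151, 155, 158, 120, 110, 133, 156, 162, 158, 164, 163]
```

View pics/w2c.png

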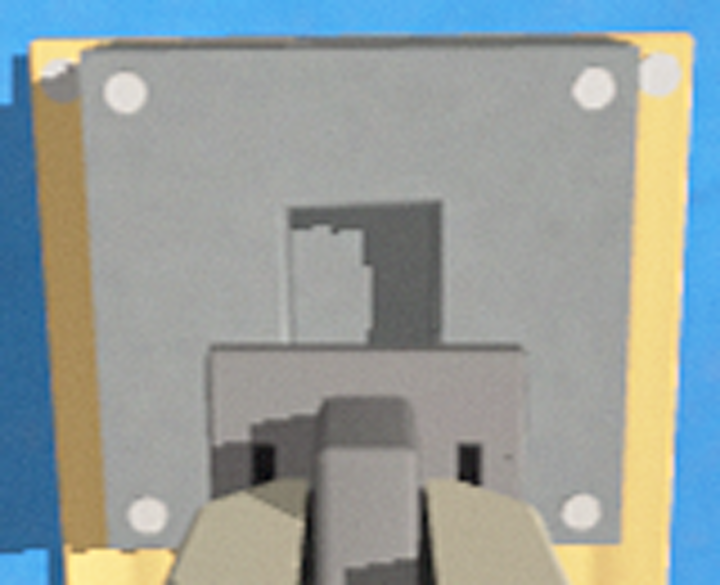

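The crop shows the housing screws at crop (125,92), (593,88), (148,515) and (581,511). The recess mouth's back edge is at crop row ≈205, its left edge ≈283 and its right edge ≈442.

```bash
python3 - <<'E'
from h import *
import pickle
c=pickle.load(open("w2.pkl","rb"));s=manip.sense();print(s["ee_pos"],s["ee_rot"])
S=[ray(c,(235+u/4.5-.4,120+v/4.5-.4),.051)[:2] for u,v in((125,92),(593,88),(148,515),(581,511))]
BL,BR,FL,FR=S; ang=lambda d:np.degrees(np.arctan2(d[1],d[0])).round(2)
print("screws",np.round(S,4),"mean",np.mean(S,0).round(4),"yaw",ang(BL-FL),ang(BR-FR),ang(BL-BR)-90,ang(FL-FR)-90,"dims",np.linalg.norm(BL-FL),np.linalg.norm(BL-BR))
yaw=np.mean([ang(BL-FL),ang(BR-FR),ang(BL-BR)-90,ang(FL-FR)-90]);ex=np.array([np.cos(np.radians(yaw)),np.sin(np.radians(yaw))]);ey=np.array([-ex[1],ex[0]])
back=ray(c,(318,164.8),.05)[:2];l=ray(c,(297,185),.05)[:2];r=ray(c,(333,185),.05)[:2]
print("yaw",yaw,"recess width",(l-r)@ey)
o=np.mean(S,0)
cx=(back-o)@ex-.021; cy=((l+r)/2-o)@ey; R=o+cx*ex+cy*ey
print("recess rel screw mean",cx,cy,"world",R)
z=s["ee_pos"][2]-.0238+.019
t=np.radians(s["ee_rot"][2]);tx=np.array([np.cos(t),np.sin(t)]);ty=np.array([-tx[1],tx[0]])
b=ray(c,(318,197.5),z)[:2];L=ray(c,(281.7,206),z)[:2];Rr=ray(c,(352,206),z)[:2]
p=s["ee_pos"][:2]
print("flange back-TCP x",(b-p)@tx,"L,R",(L-p)@ty,(Rr-p)@ty)
i=p+((b-p)@tx-.026)*tx+((L+Rr)/2-p)@ty*ty
print("insert centre",i,"move world",R-i,tool([*(p+R-i),.169],yaw))
E
```

```text
[0.64302558 0.0485906  0.16925458] [-1.79961444e+02  8.14095817e-02  3.94063083e+00]
screws [[ 0.6864  0.098 ]
 [ 0.6936  0.0063]
 [ 0.5975  0.0908]
 [ 0.6048 -0.001 ]] mean [0.6456 0.0485] yaw 4.6 4.72 4.469999999999999 4.560000000000002 dims 0.08915539979307453 0.09195535464013342
yaw 4.5875 recess width 0.03316711616090317
recess rel screw mean 0.0008236629919090195 -3.794438926412266e-05 world [0.64640676 0.0485631 ]
flange back-TCP x 0.025808556098879276 L,R 0.018107561328037258 -0.021393902063079024
insert centre [0.64294752 0.04693815] move world [0.00345925 0.00162494] (array([-0.04,  0.08, -0.65]), array([ 0.0036, -0.0014,  0.0003]))
```

```bash
python3 - <<'E'
from h import *
import pickle
c=pickle.load(open("w2.pkl","rb"))
ex=np.array([np.cos(.0801),np.sin(.0801)]);ey=np.array([-ex[1],ex[0]]);R=np.array([.6464,.04856])
for z in(.05,):
  for r,l,rr in((150,253.,376.3),(180,255.,375.2),(180,299.2,333.1),(172,298.8,332.9),(188,299.2,333.1)):
    a=ray(c,(l,r),z)[:2]-R;b=ray(c,(rr,r),z)[:2]-R;print(r,(a@ey).round(4),(b@ey).round(4),"w",((a-b)@ey).round(4),"mid",((a+b)@ey/2).round(4))
  print("back of housing x",(ray(c,(290,130.8),z)[:2]-R)@ex,(ray(c,(345,129.8),z)[:2]-R)@ex)
E
```

```text
150 0.0551 -0.0552 w 0.1103 mid -0.0
180 0.055 -0.0553 w 0.1103 mid -0.0001
180 0.0144 -0.0167 w 0.0311 mid -0.0011
172 0.0146 -0.0164 w 0.0311 mid -0.0009
188 0.0146 -0.0167 w 0.0313 mid -0.001
back of housing x 0.05152963593582688 0.0518851042488584
```

The housing width comes out at 110 mm, so the scale is right. The recess centre is about (0.6454, 0.0482). Align and descend to just above the mouth.

Emit:
carry_out(plan=[[0,0,-0.65,0.0026,-0.0011,0.03,1],[0,0,-0.65,0.0026,-0.0011,0.06,1],[0,0,-0.65,0.0026,-0.0011,0.08,1],[0,0,-0.65,0.0026,-0.0011,0.088,1],[0,0,-0.65,0.0026,-0.0011,0.091,1],[0,0,-0.65,0.0026,-0.0011,0.091,1],[0,0,-0.65,0.0026,-0.0011,0.091,1]])

```text
time: 5.82
ee_pos: [0.647, 0.0491, 0.0797]
ee_rot: [180.0, -0.1, 4.6]
contact_force: [-0.6, 1.3, -0.7]
opening: 0.0122
finger_force: 30.0
```

Emit:
carry_out(plan=[[0,0,0,0,0,0.003,1],[0,0,0,0,0,0.005,1],[0,0,0,0,0,0.007,1],[0,0,0,0,0,0.007,1]])

```text
time: 6.32
ee_pos: [0.6463, 0.0491, 0.0713]
ee_rot: [-180.0, 0.0, 4.6]
contact_force: [-0.1, -0.2, -0.6]
opening: 0.0116
finger_force: 30.0
```

Emit:
carry_out(plan=[[0,0,0,0,0,0.003,1],[0,0,0,0,0,0.005,1],[0,0,0,0,0,0.007,1],[0,0,0,0,0,0.007,1]])

```text
time: 6.82
ee_pos: [0.6463, 0.0492, 0.0644]
ee_rot: [-180.0, 0.0, 4.6]
contact_force: [-0.1, 0.8, -0.8]
opening: 0.0115
finger_force: 30.0
```

Emit:
carry_out(plan=[[0,0,0,0,0,0.002,1],[0,0,0,0,0,0.004,1],[0,0,0,0,0,0.006,1],[0,0,0,0,0,0.006,1]])

```text
time: 7.32
ee_pos: [0.6465, 0.0491, 0.0598]
ee_rot: [180.0, -0.0, 4.6]
contact_force: [-2.6, -0.3, 6.5]
opening: 0.0119
finger_force: 30.0
```

It has reached the seat height with contact. Press harder.

Emit:
carry_out(plan=[[0,0,0,0,0,0.002,1],[0,0,0,0,0,0.004,1],[0,0,0,0,0,0.004,1]], newtons=50)

```text
time: 7.7
ee_pos: [0.6466, 0.0491, 0.0598]
ee_rot: [180.0, -0.1, 4.6]
contact_force: [-11.4, 0.4, 27.6]
opening: 0.0115
finger_force: 50.0
```

Emit:
carry_out(plan=[[0,0,0,-0.0015,0,0,1],[0,0,0,-0.0015,0,0.001,1],[0,0,0,-0.0015,0,0.001,1]])

```text
time: 8.07
ee_pos: [0.6466, 0.0491, 0.0597]
ee_rot: [179.9, -0.3, 4.6]
contact_force: [-10.2, 1.5, 30.0]
opening: 0.0117
finger_force: 50.0
```

Emit:
carry_out(plan=[[0,0,0,0,0,-0.0055,1],[0,0,0,0,0,-0.0055,-0.3],[0,0,0,0,0,-0.0055,-0.3],[0,0,0,0,0,-0.0055,-0.3],[0,0,0,0,0,-0.03,-0.3],[0,0,0,-0.03,0,-0.075,-0.3],[0,0,0,-0.075,0,-0.115,-0.3],[0,0,0,-0.1,0,-0.135,-0.3],[0,0,0,-0.1,0,-0.135,-0.3],[0,0,0,-0.1,0,-0.135,-0.3]])

```text
time: 9.32
ee_pos: [0.5457, 0.0409, 0.1879]
ee_rot: [-180.0, 0.0, 4.6]
contact_force: [-0.6, -0.9, -0.9]
opening: 0.0601
finger_force: 0.0
```

```bash
python3 - <<'E'
from h import *
s=manip.sense();print(s["time"],s["ee_pos"],s["ee_rot"],s["contact_force"])
c=eyes.get_calibration("wrist");im=eyes.capture("wrist");np.save("w3.npy",im);cv2.imwrite("pics/w3.png",im[:,:,::-1])
import pickle;pickle.dump(c,open("w3.pkl","wb"))
E
```

```text
9.325 [0.54569993 0.04094399 0.18789639] [-1.79993008e+02  1.80126936e-02  4.58822291e+00] [-0.59290182 -0.89985881 -0.94745085]
```

View pics/w3.png

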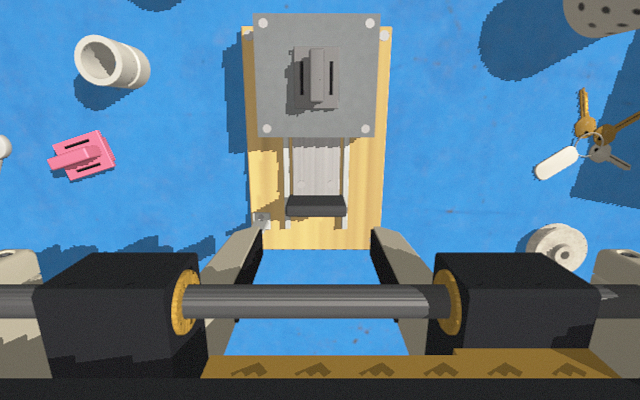

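The wrist view shows the insert seated in the housing at (316,77). The bar is at (316,206) and the fin at (262,219). I'll check the insert's size and position, and locate the bar.

```bash
python3 - <<'E'
from h import *
im=np.load("w3.npy");g=cv2.cvtColor(im,cv2.COLOR_RGB2GRAY)
a=np.hstack([cv2.resize(im[35:125,270:365],None,fx=4,fy=4,interpolation=cv2.INTER_CUBIC),cv2.resize(im[170:260,250:355],(420,360),interpolation=cv2.INTER_CUBIC)])
cv2.imwrite("pics/w3c.png",a[:,:,::-1]);print(a.shape)
E
```

```text
(360, 800, 3)
```

View pics/w3c.png

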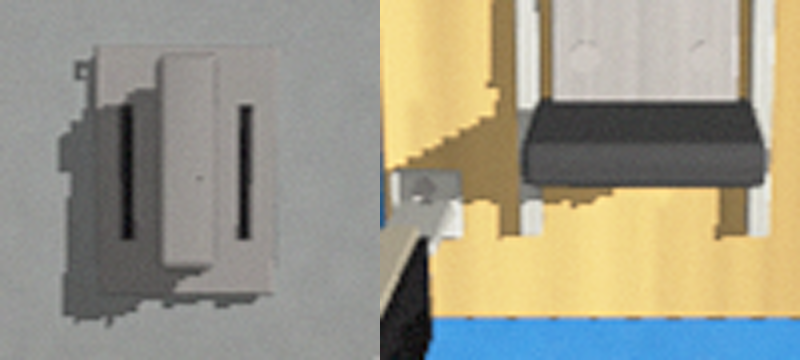

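In the crop, the flange spans px columns 294–338 and rows 46.5–108.3. The bar's top strip spans columns 286–346 and rows 205.5–216. The fin is partly hidden by a finger, so I'll see it after the turn.

```bash
python3 - <<'E'
from h import *
import pickle
c=pickle.load(open("w3.pkl","rb"));t=.0801
ex=np.array([np.cos(t),np.sin(t)]);ey=np.array([-ex[1],ex[0]]);H=np.array([.6456,.0485])
f=lambda u,v,z:((ray(c,(u,v),z)[:2]-H)@np.c_[ex,ey]*1000).round(1)
print("flange",f(294,77,.055),f(338,77,.055),f(316,46.5,.055),f(316,108.3,.055))
print("housing",f(252,72,.05),f(379,72,.05),f(316,13,.05))
q=[f(286.2,211,.062),f(346.2,211,.062),f(316,205.5,.062),f(316,216.2,.062)];print("bar top",q)
b=H+ (q[2][0]+q[3][0])/2000*ex+(q[0][1]+q[1][1])/2000*ey;print(b, tool([b[0],b[1],.15],94.6))
E
```

```text
flange [ 0.1 19.6] [  0.2 -19.3] [25.   0.2] [-26.6   0.1]
housing [ 4.8 57.5] [  5.  -56.4] [52.3  0.2]
bar top [array([-122.2,   28.7]), array([-122.1,  -29.2]), array([-1.166e+02, -1.000e-01]), array([-1.275e+02, -1.000e-01])]
[0.52396133 0.03848505] (array([-8.e-02,  4.e-02, -9.e+01]), array([-0.0218,  0.0008,  0.0375]))
```

The flange measures 52 x 39 mm at z = 0.055 and is centred, so it is seated. The bar is where the given geometry puts it. Turn to grip the bar and look at the fin.

Emit:
carry_out(plan=[[0,0,-10,-0.005,0,0,-0.2],[0,0,-20,-0.01,0,0,-0.2],[0,0,-30,-0.015,0,0.005,-0.2],[0,0,-40,-0.0218,0.0008,0.01,-0.2],[0,0,-50,-0.0218,0.0008,0.02,-0.2],[0,0,-60,-0.0218,0.0008,0.02,-0.2],[0,0,-70,-0.0218,0.0008,0.02,-0.2],[0,0,-80,-0.0218,0.0008,0.02,-0.2],[0,0,-90,-0.0218,0.0008,0.02,-0.2],[0,0,-90,-0.0218,0.0008,0.02,-0.2]])

```text
time: 10.62
ee_pos: [0.5238, 0.0385, 0.1671]
ee_rot: [-179.9, -0.0, 94.5]
contact_force: [1.1, 0.2, 0.3]
opening: 0.056
finger_force: 0.0
```

```bash
python3 - <<'E'
from h import *
s=manip.sense();print(s["time"],s["ee_pos"],s["ee_rot"],s["joints"].round(0))
c=eyes.get_calibration("wrist");im=eyes.capture("wrist");np.save("w4.npy",im);cv2.imwrite("pics/w4.png",im[:,:,::-1])
import pickle;pickle.dump(c,open("w4.pkl","wb"))
E
```

```text
10.625 [0.52379796 0.03850032 0.16713861] [-1.79866953e+02 -3.28936850e-02  9.45116756e+01] [ -8.  15.  96.   0.  70. -12.]
```

View pics/w4.png

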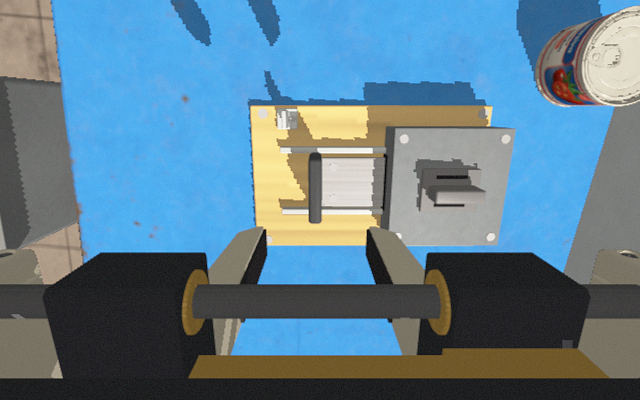

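The fin is at about (285,118) and the bar's top spans columns 309–321, rows 153–223. I'll read the fin pixels numerically.

```bash
python3 - <<'E'
from h import *
im=np.load("w4.npy")
for r in range(104,134): print(r,*["%3d"%v for v in im[r,270:306,2]])
print("R-chan bar")
for r in (175,190,205): print(r,*im[r,304:328,0])
E
```

```text
104 143 141 143 144 142 145 141 138 143 143 145 143 148 144 143 147 146 146 143 152 145 147 148 148 149 146 147 152 151 148 149 149 148 148 147 149
105 103  99 103 104 101 105 105 104 100 105 103 103 104 104 102 102 108 102 104 109 109 100 105 102 104 108 105 107 107 107 105 104 102 108 108 106
106 122 123 120 124 105  82  87  88  87  89  88  89  90  86  86  84  88  87  86  87  87  85  85  85  86  82  83 105 123 122 123 121 123 120 122 121
107 150 149 150 154 127  87  91  90  85  91  86  86  85  90  88  89  84  86  86  89  86  85  87  89  86  88  87 127 156 153 153 153 154 151 150 152
108 152 152 154 158 127  89  90 112 128 125 128 124 125 125 123 122 130 128 129 135 131 132 129 132 130 123 102 128 161 155 154 156 156 155 154 152
109 148 148 152 156 127  85 103 133 147 141 149 149 144 143 141 141 190 232 230 227 224 220 227 226 227 225 201 167 158 159 159 158 157 160 156 158
110 145 151 149 155 150 123 104 141 150 148 145 140 135 129 128 122 153 177 223 245 243 242 243 244 242 244 232 166 134 160 160 161 160 159 156 155
111 145 146 149 153 158 128 101 134 145 149 140 172 210 221 226 
[... 2919 characters left out ...]
 144 146 144 149 144 147 147 145 147 145 148 150 119  81  84  81  89  90  85  88  85  85  85  82  89  84  88  88  83  85  81
132 146 150 151 149 149 148 151 146 149 150 150 147 148 146 148 150 147 121  82  86  88  84  85  85  90  87  85  86  85  85  87  88  84  86  85  85
133 148 153 152 152 148 149 148 145 152 151 148 152 149 151 150 150 157 127  86  87  91  92  90  87  84  91  87  88  90  88  89  88  91  88  86  83
R-chan bar
175 163 161 166 148 107 63 78 95 95 92 95 92 96 99 97 99 89 113 187 223 217 216 218 218
190 157 159 153 161 118 58 85 93 95 92 93 94 96 105 105 93 89 116 190 225 220 219 221 219
205 158 157 161 163 123 60 78 91 93 95 90 96 104 106 107 98 91 154 222 227 227 230 231 232
```

The fin's top is bright over columns 281.1–285.2 and rows 111–128. The bar's top spans columns 308.1–321.3 across row 190.

```bash
python3 - <<'E'
from h import *
import pickle
c=pickle.load(open("w4.pkl","rb"));t=.0801
ex=np.array([np.cos(t),np.sin(t)]);ey=np.array([-ex[1],ex[0]]);H=np.array([.6456,.0485])
f=lambda u,v,z:((ray(c,(u,v),z)[:2]-H)@np.c_[ex,ey]*1000).round(1)
F=[f(281.1,119.5,.046),f(285.2,119.5,.046)];B=[f(308.1,188,.062),f(321.3,188,.062)];print(F,B)
print("gap",(B[0]+B[1]-F[0]-F[1])/2)
print("board front left",f(252,107,.008), "housing front",f(387,180,.05),f(397,127,.05))
s=manip.sense();b=H+(B[0][0]+B[1][0])/2000*ex+0*ey
print(s["ee_pos"],b,tool([*b,.032],94.6))
E
```

```text
[array([-152. ,   62.5]), array([-148.4,   62.5])] [array([-128.2,    4.4]), array([-116.6,    4.4])]
gap [ 27.8 -58.1]
board front left [-184.6   73.3] housing front [-56.6   9. ] [-50.6  56.3]
[0.52376865 0.03846947 0.1673844 ] [0.52359245 0.03870624] (array([-0.11, -0.03, -0.21]), array([2.000e-04, 1.000e-04, 1.354e-01]))
```

The gap is 27.8 mm, within the stated range, and the fin lies at y = 62.5 mm as it should. Descend and grip the bar.

Emit:
carry_out(plan=[[0,0,0,0,0,0.05,-0.2],[0,0,0,0,0,0.09,-0.2],[0,0,0,0,0,0.12,-0.2],[0,0,0,0,0,0.133,-0.2],[0,0,0,0,0,0.135,-0.2],[0,0,0,0,0,0.135,1],[0,0,0,0,0,0.135,1],[0,0,0,0,0,0.135,1],[0,0,0,0,0,0.135,1],[0,0,0,0,0,0.135,1]], newtons=55)

```text
time: 11.92
ee_pos: [0.5224, 0.0384, 0.0338]
ee_rot: [-179.9, -0.0, 94.6]
contact_force: [-1.9, 0.6, 3.0]
opening: 0.0117
finger_force: 55.0
```

Emit:
carry_out(plan=[[0,0,0,0,-0.006,0,1],[0,0,0,0,-0.012,0,1],[0,0,0,0,-0.018,0,1],[0,0,0,0,-0.024,0,1],[0,0,0,0,-0.028,0,1],[0,0,0,0,-0.028,0,1],[0,0,0,0,-0.028,0,1]])

```text
time: 12.8
ee_pos: [0.4976, 0.0364, 0.0338]
ee_rot: [179.8, -0.0, 94.6]
contact_force: [7.1, 3.6, -5.9]
opening: 0.0114
finger_force: 55.0
```

```bash
python3 - <<'E'
from h import *
import pickle
s=manip.sense();print(s["time"],s["ee_pos"],s["ee_rot"],s["contact_force"],s["opening"])
t=.0801
ex=np.array([np.cos(t),np.sin(t)]);H=np.array([.6456,.0485]);print("tcp unit x",(s["ee_pos"][:2]-H)@ex)
c=eyes.get_calibration("wrist");im=eyes.capture("wrist");np.save("w5.npy",im)
sc=eyes.capture("scene");tp=eyes.capture("top");np.save("sc5.npy",sc);np.save("tp5.npy",tp)
pickle.dump(c,open("w5.pkl","wb"))
st=np.vstack([im[0:290,60:580],]); a=np.zeros((560,780,3),np.uint8)
a[:400,:640]=im; a[400:560,:]=0
z=cv2.resize(sc[195:255,270:350],None,fx=2,fy=2.6,interpolation=cv2.INTER_CUBIC);a[400:556,:160]=z
cv2.imwrite("pics/w5.png",a[:,:,::-1])
E
```

```text
12.8 [0.49764109 0.03642303 0.0338215 ] [ 1.79759022e+02 -7.64540041e-03  9.45651290e+01] [ 7.08868248  3.63208716 -5.86854836] 0.011373786199086773
tcp unit x -0.1484508422817398
```

View pics/w5.png

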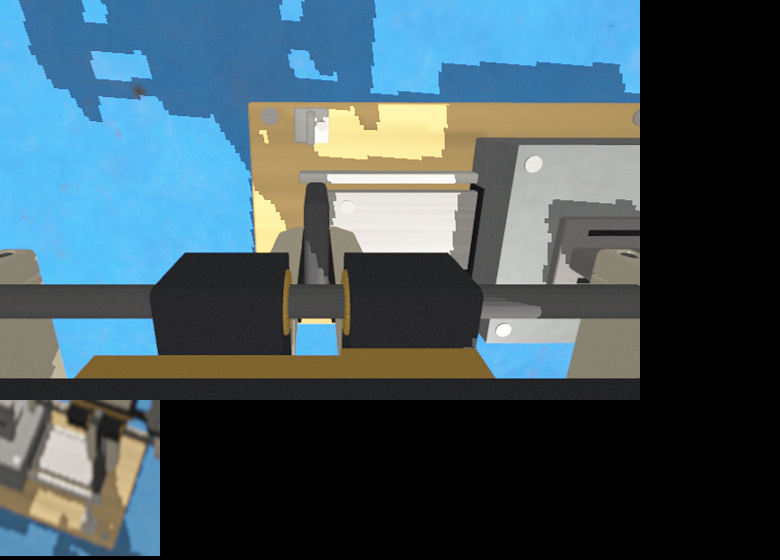

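The picture shows the bar gripped and pulled to near the fin. The fin's top is at about (303,126) and the bar's left end at about (316,190). I'll measure the remaining gap.

```bash
python3 - <<'E'
from h import *
im=np.load("w5.npy")
for r in (104,107,110,114,120,126,132,138,141,143): print(r,*im[r,290:332,0])
print("bar")
for r in (184,190,198,206,214): print(r,*im[r,298:336,0])
E
```

```text
104 185 189 187 187 186 190 189 189 187 185 188 190 186 190 191 190 188 186 189 187 190 190 187 186 191 187 187 188 191 187 188 184 189 186 187 186 187 187 186 187 187 186
107 191 191 188 192 180 171 170 160 160 162 170 171 171 169 172 167 165 166 164 166 169 168 165 168 170 168 168 170 170 167 165 169 170 165 169 166 167 174 185 190 184 190
110 192 193 195 182 161 163 174 172 173 171 175 174 176 176 177 174 173 169 172 169 168 173 173 173 179 176 178 177 177 175 173 179 175 174 176 181 173 158 204 255 255 255
114 188 187 191 171 161 166 172 173 172 172 172 176 176 178 173 174 158 150 166 170 170 164 168 159 153 163 175 181 176 173 174 181 178 175 180 179 174 161 198 254 255 254
120 180 176 178 166 154 162 172 170 171 170 171 173 176 175 173 172 159 155 170 174 176 173 174 164 189 252 241 169 172 173 157 155 154 195 237 252 252 251 243 246 253 252
126 176 179 180 174 160 160 170 169 171 169 173 173 171 170 172 168 154 151 166 172 171 173 174 159 178 238 251 244 240 240 240 241 241 240 240 241 242 247 242 248 253 253
132 173 178 169 170 159 156 167 169 166 166 167 170 169 169 170 172 
[... 592 characters left out ...]
252 252 252 252 252 252 252
bar
184 180 178 181 180 178 179 176 180 172 128 55 52 47 53 57 57 57 52 51 60 52 58 57 51 53 54 60 142 184 180 181 177 175 179 176 170 175 170
190 177 182 181 178 179 181 183 146 69 54 54 57 53 53 57 60 60 60 53 53 57 54 58 61 56 58 53 50 70 113 126 123 126 124 122 126 131 126
198 188 187 185 184 185 191 153 72 54 53 51 56 52 53 47 61 56 55 54 58 55 58 53 54 54 59 56 55 54 68 119 146 145 141 143 143 138 138
206 189 192 188 191 193 153 71 49 64 58 60 61 67 64 64 67 61 62 62 53 65 57 57 64 59 58 62 59 59 55 54 112 143 142 137 131 206 240
214 181 182 183 182 190 152 64 56 61 61 63 66 60 67 62 62 57 65 61 63 57 62 64 57 64 62 60 63 58 59 46 112 145 139 138 140 132 208
```

Emit:
carry_out(plan=[[0,0,0,0,-0.002,0,1],[0,0,0,0,-0.003,0,1],[0,0,0,0,-0.003,0,1],[0,0,0,0,-0.003,0,1]])

```text
time: 13.45
ee_pos: [0.4948, 0.0362, 0.0338]
ee_rot: [179.7, -0.0, 94.6]
contact_force: [7.4, 3.0, -5.6]
opening: 0.0116
finger_force: 55.0
```

```bash
cat > m.py <<'E'
from h import *
s=manip.sense();print(s["time"],s["ee_pos"],s["ee_rot"],s["opening"])
t=.0801;ex=np.array([np.cos(t),np.sin(t)]);ey=np.array([-ex[1],ex[0]]);H=np.array([.6456,.0485]);print("tcp unit x",(s["ee_pos"][:2]-H)@ex)
c=eyes.get_calibration("wrist");im=eyes.capture("wrist")
for r in (120,132,138): print(r,*im[r,290:340,0])
for r in (206,214): print(r,*im[r,298:336,0])
f=lambda u,v,z:((ray(c,(u,v),z)[:2]-H)@np.c_[ex,ey]*1000).round(1)
for u in (300,310,320): print(u,"fin",f(u,126,.046),"foot",f(u,126,.011),"bar",f(u,210,.062))
E
python3 m.py
```

```text
13.45 [0.49483948 0.03622927 0.03380908] [ 1.79743993e+02 -8.74242461e-03  9.45649240e+01] 0.011556419929415545
tcp unit x -0.1512589742296685
120 177 178 174 176 176 180 177 178 165 157 158 171 172 169 171 173 174 175 174 174 171 168 160 155 169 178 174 176 171 165 216 220 173 177 169 157 157 155 191 237 253 252 250 247 250 252 252 252 252 252
132 176 171 171 172 176 175 173 176 162 154 160 165 168 169 168 170 170 173 172 167 167 163 155 154 164 169 170 166 163 154 213 252 253 252 252 252 252 252 252 252 252 251 248 248 252 252 252 252 251 252
138 174 171 174 175 174 174 176 172 169 155 159 164 165 164 164 163 168 165 163 238 254 253 230 150 164 171 165 164 162 148 213 251 253 251 251 252 252 252 251 252 252 251 248 249 252 252 252 251 251 251
206 191 189 194 189 194 156 74 55 58 65 64 59 65 65 64 60 61 63 66 63 63 62 59 61 60 64 61 61 59 54 49 114 143 139 140 137 133 206
214 184 185 185 184 186 146 69 51 54 61 63 67 57 65 64 61 63 60 62 62 62 58 63 60 65 62 61 61 62 59 47 112 141 136 135 214 242 240
300 fin [-157.7   63.7] foot [-159.2   61.9] bar [-157.4   27. ]
310 fin [-152.9   63.7] foot [-153.4   61.9] bar [-152.8   27. ]
320 fin [-148.2   63.7] foot [-147.6   61.9] bar [-148.3   27. ]
```

The bar centre is at -150.05 mm and the fin at -150.2 mm, so they line up within about 0.3 mm and the grip is holding. I'll hand it in.

```bash
python3 -c "
from rig import manip
print(manip.finish_job())"
```

```text
the job is handed in; nothing more can be done
None
```

The job is handed in at about 13.5 s: the coin insert is pressed home, and the arm is holding the bar within about 0.3 mm of the pointer fin as measured; the pulley and the coupling were left alone.

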